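# Third hand for the test-tube rack: hold the end cheek while it is screwed on

### The job

I am about to screw the orange end cheek onto the white test-tube rack that sits in the spring jig. First pull the jig's alignment bar by its blue knob all the way out to its stop; then stand the cheek on the jig plate beside the bar, flat against the rack's open end and lined up with it, its lug pointing outwards, and press it on until the jig's pointer stands in the green band (never on to the end of the spring's travel). Finish while still holding it there with that steady push: do not let go, leave the bar fully out, and do not disturb the bottle, beaker, screw tray and screwdriver.

Things in the scene. Friction and masses are not known exactly. Their poses are not given: they have to be found in the camera images.
- jig: Aluminium jig plate bolted to the bench, 10 mm thick. Origin: on the bench below the rack's open end (spring relaxed), midway across the rack. x = pushing direction, level, roughly away from the robot; y to the left; z up. The plate runs from x -55 to +220 mm, y -80 to +105 mm; its top is 10 mm over the bench. A green spring housing 60 mm high stands at x 192 to 220 mm.
- gauge (a point): Middle of the 15 mm wide green band on the white gauge strip, flat on the plate's right side (jig x 80, y -60 mm); nearer lies white, beyond it red. A black pointer bar 4 mm wide, fixed to the carriage, moves over it: 20 mm short of this point when relaxed.
- rack_end (a point): White plastic test-tube rack, 150 long, 76 wide, top 76 mm above the bench, fixed on the jig's sprung carriage; moves only along the jig's x. Axes as the jig's; this point lies on the bench level below the middle of its open end face, the flat upright face (76 mm wide, 16 to 76 mm above the bench) looking along -x, on the robot's side.
- carriage (a joint): Travel of the carriage with the rack along the jig's +x, in m: 0 relaxed, 0.040 end of the spring's travel. Spring 400 N/m from zero: 0.020 m is about 8 N. The pointer is in the green band from 0.0125 to 0.0275.
- bar (a joint): How far the alignment bar is pulled out along the jig's -x (towards the robot's side), in m: 0 in, 0.070 fully out at its stop. A light return spring (up to 2 N) and a friction brake (4 N): it takes 4 to 6 N to pull and stays where it is left.
- bar_knob (a point): Centre of the bar's upright blue knob, 18 mm diameter, 48 mm tall (30 to 78 mm above the bench, this point at 54); axes as the jig's. Jig frame: x = 46 mm minus bar travel, y = 80 mm. Its foot, a steel tab 20 to 30 mm above the bench, leads sideways to the bar.
- bar_end (a point): Near end of the steel alignment bar, on its straight inner face, 20 mm above the bench. The bar is 10 mm wide and 20 mm high on the plate and runs along the jig's x; jig frame: this point is at x = 35 mm minus bar travel, y = 40 mm, 2 mm clear of the cheek's edge when the cheek is lined up with the rack.
- cheek: Loose orange plastic end cheek, about 140 g: an upright plate 12 mm thick (x), 76 mm wide (y), 70 mm high, standing on the bench, with a lug on the middle of its outer face. Origin: centre of the plate's underside. Its +x axis points from the lug through the plate to the flat inner face (6 mm from the origin) that goes against the rack; z up.
- cheek_lug (a point): Centre of the cheek's lug, half-way up (35 mm above its underside), at cheek x = -22 mm. The lug is an upright fin 14 mm thick (cheek y), 32 mm deep (cheek x), as high as the plate (70 mm); take it from above across the 14 mm. Axes as the cheek's.
- amber_bottle: Amber bottle, 60 mm diameter, 140 mm tall, bystander. Origin at the centre of its underside.
- beaker: Glass beaker, 70 mm diameter, 90 mm tall, bystander. Origin at the centre of its underside.
- screw_tray: Grey open tray of screws, 90 x 120 x 22 mm, bystander. Origin at the centre of its underside.
- screwdriver: Yellow-handled screwdriver lying on the bench, bystander.
There are look-alikes about, which are no part of the job. Of the things that look like the cheek, the smallest one is meant.

How it is judged:
By the outcome, as a careful person would: the job done as asked, in the order asked, and still so for the second after the job is handed in, while the arm keeps its last pose, push and grip.
It also fails if it takes over 58 s, if anything falls off the work surface, if the arm or the gripper's body presses on something with over 40 N, if the wrist force passes 120 N, or if a joint passes its speed limit or range.

### The arm

A 6-joint arm with a two-finger parallel gripper is mounted at the origin on the work surface. World frame = base frame: x ahead of the robot, y to its left, z up, the work surface at z = 0. Lengths are in m, angles in rad, forces in N, time in s.
With the tool pointing down it reaches from about 0.25 to 0.725 m from the base axis. Payload 4 kg.
Tool frame: the origin (TCP) lies on the centre line of the jaws, within the pads' length; the fingertips stand 17 mm ahead of it and the grasp point (between the pads) lies 2 mm behind it (nose_length is the distance from the TCP to the fingertips, in m); z points along the fingers, x is the direction in which the jaws open and shut, and the axes are right-handed (so a half turn about z gives the same grasp; the last joint's range is limited). The gripper opens to 85 mm and grips with 20 to 120 N. Pads are 22 mm wide; open, the fingers measure 114 mm over their backs; the gripper's body (76 mm by 85 mm) begins 54 mm behind the grasp point. The pads swing forward as they close: fully open they stand 13 mm farther back than shut.
Start: joints at [1.21, 0.241, 0.005, 1.335, 0, 1.571], TCP at [0.177, 0.468, 0.248] pointing down, gripper open.
Joint ranges: [-2.72, 2.72], [-1.05, 1.87], [-1.09, 1.28], [-1.99, 2.15], [-1.42, 1.44], [-3.14, 3.14]. Speed limits (rad/s): [2.79, 2.79, 3.14, 3.14, 3.14, 3.14].

### API

Orientations are given as a rotation vector (axis times angle).
In Python, from workcell import * gives the robot as it stands.
- The arm moves only by the tool carry_out, never from a script. Its argument "deltas" is a list of rows, each a list of 4 numbers: the shift along the tool's x, y, z in mm, then the turn about the tool's z in rad. In form: [[tx, ty, tz, yaw], ...]. A call has 1 to 10 rows; each row is the pose to reach, as a shift and turn from the pose commanded when the call began, along the tool's axes at that moment; what a row does not reach only later rows make up. A row lasts 1/8 s, in which the tool goes at most 62.5 mm and 10.7 degrees, less where a joint would pass 70% of its speed; a pose out of reach is approached as far as the arm can. A call with a gripper value outside its range is refused whole. "fingers" is the closure, from -1 (fully open) to 1 (shut), set as the call begins (left out, the last holds). The fingers move at their own pace and stop on an object; "force" is the grip in N (left out, the last holds). Time passes only in rows, so rows that repeat a pose let the fingers close. It gives the time, the measured TCP pose, the force and the opening at its end, in the units of the state.
- sense(): the state, without advancing time (a new reading comes with each control period).
- snapshot(name): name is "side" or "top"; returns the picture (400x640x3 uint8, red, green, blue); there is no depth.
- camera_params(name): a dict with "fx", "fy", "cx", "cy" (pixels), "k1" (the pictures are not rectified: a ray, as slopes to the right and down, at radius r is drawn at 1 + k1 r^2 times it, then the intrinsics apply), "eye" and "rotation" of the camera in the world. Camera axes: x right, y up, looking along -z (the intrinsics and any distortion apply to the point x, -y, -z); pixel columns grow to the right and rows downward; lengths in m; the calibration is good to about 2 mm. A picture is of the moment at which its call begins. camera_params takes no time and is no camera call.
- sign_off(): hands the job in, once; it reports no verdict.
The state is a dict: "time": time; "qpos": joint angles; "qd": joint speeds; "tau": joint torques, N m; "ee_pos": TCP position; "orientation": TCP orientation; "contact_force": force on the tool from outside, world axes, zero at the start; "ft_torque": the same for the moment, N m; "opening": finger opening in m.
Only numpy, scipy, OpenCV 4.12 (cv2) and the standard library are available. Lean on these libraries where they do the work, as an engineer would, in place of code of your own. Each camera call takes 0.05 s, during which the arm holds its last target.

## Working session

There is one attempt and no reset: what is moved stays moved. The work goes in short steps, Python scripts to look and compute and a tool call to move; the robot and the scene stay as the last step left them, time stands still between calls to the robot, and variables do not carry over. Pictures are saved under pics/ and viewed, and the job is handed in when it is done.

Besides the shell and the picture viewer there is one more tool, called by a JSON object that holds its "method" and its "body". carry_out: Moves the arm, as the interface text tells. Its arguments: {"type":"object","properties":{"deltas":{"type":"array"},"fingers":{"type":"number"},"force":{"type":"number"}},"required":["deltas"]}

```bash
ls; mkdir -p pics; python3 - <<'E'
from workcell import *
import cv2
for n in ("side","top"):
    im=snapshot(n); cv2.imwrite(f"pics/{n}0.png",im[:,:,::-1]); print(n,camera_params(n))
print(sense())
E
```

```text
pics
side {'fx': 370.3558560833687, 'fy': 370.3558560833687, 'cx': 324.77486051405003, 'cy': 199.84705933063054, 'k1': -0.02110743003888248, 'eye': array([ 0.2986744 , -0.88043127,  0.61350355]), 'rotation': array([ 1.00680291, -0.1206814 , -0.20550811])}
top {'fx': 409.2227032566494, 'fy': 409.2227032566494, 'cx': 319.11854944328206, 'cy': 193.57769707941287, 'k1': -0.08638001926028038, 'eye': array([ 0.38072756, -0.00697877,  1.26327816]), 'rotation': array([ 0.07102774, -0.07156345, -1.5437923 ])}
{'time': 0.1, 'qpos': array([1.20998137e+00, 2.41359637e-01, 3.87336164e-03, 1.33523453e+00,
       6.79232654e-07, 1.57080356e+00]), 'qd': array([ 0.00019425, -0.00033313,  0.0028124 , -0.00249339, -0.00103171,
       -0.00139896]), 'tau': array([ 5.40099554e-04, -3.73136508e+01,  2.53011131e+01,  1.08539194e-02,
       -1.61526600e-05,  3.02061757e-06]), 'ee_pos': array([0.17632753, 0.46729938, 0.24749649]), 'orientation': array([ 2.58308902e+00,  1.78616256e+00, -2.48614824e-03]), 'contact_force': array([-0.05402662,  0.38748498,  0.05527926]), 'ft_torque': array([ 0.04785055, -0.05660417,  0.02035005]), 'opening': 0.0853497822283391}
```

View pics/side0.png

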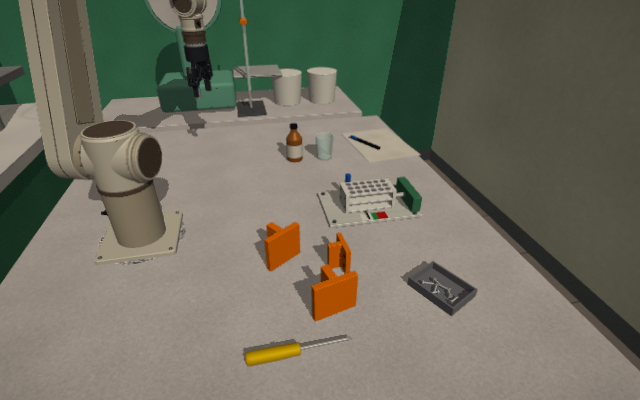

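View pics/top0.png

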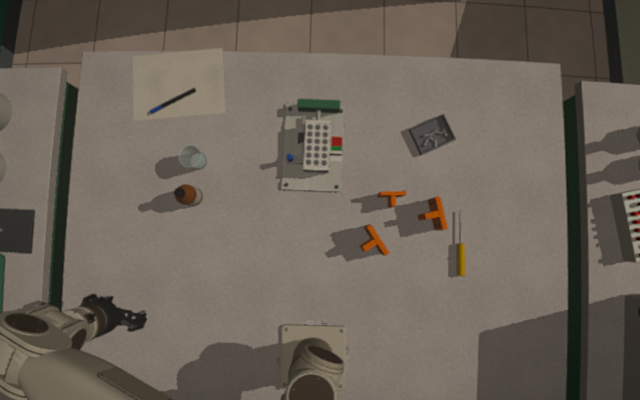

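The side view shows three orange cheeks at about (283,245), (340,255) and (335,293), and the jig around (370,205). In the top view the cheeks are at (392,197), (373,240) and (436,213). The knob is at (290,157) and the rack at (317,145). Next I'll write helpers and measure.

```bash
cat > h.py <<'E'
from workcell import *
import numpy as np, cv2
from scipy.spatial.transform import Rotation as R
from scipy.optimize import least_squares
def cam(n):
    c=camera_params(n); K=np.array([[c['fx'],0,c['cx']],[0,c['fy'],c['cy']],[0,0,1]]); 
    return K,np.array([c['k1'],0,0,0,0.]),np.array(c['eye']),R.from_rotvec(c['rotation']).as_matrix()
def ray(n,uv):
    K,d,e,Rm=cam(n); p=cv2.undistortPoints(np.array(uv,float).reshape(-1,1,2),K,d).reshape(-1,2)
    return e,(np.c_[p[:,0],-p[:,1],-np.ones(len(p))]@Rm.T)
def onplane(n,uv,z):
    e,r=ray(n,uv); return e+r*((z-e[2])/r[:,2])[:,None]
def proj(n,P):
    K,d,e,Rm=cam(n); q=(np.atleast_2d(P)-e)@Rm; q=q*[1,-1,-1]
    return cv2.projectPoints(q,np.zeros(3),np.zeros(3),K,d)[0].reshape(-1,2)
def tri(uvs,uvt):
    e1,r1=ray('side',[uvs]);e2,r2=ray('top',[uvt]);A=np.c_[r1[0],-r2[0]];s=np.linalg.lstsq(A,e2-e1,rcond=None)[0]
    a=e1+r1[0]*s[0];b=e2+r2[0]*s[1];return (a+b)/2,np.linalg.norm(a-b)
def crop(im,x0,y0,w,h,s,fn):
    cv2.imwrite(fn,cv2.resize(im[y0:y0+h,x0:x0+w,::-1],None,fx=s,fy=s,interpolation=cv2.INTER_CUBIC))
E
python3 - <<'E'
from h import *
t=cv2.imread('pics/top0.png')[:,:,::-1]; s=cv2.imread('pics/side0.png')[:,:,::-1]
crop(t,270,90,100,110,5,'pics/tj.png');crop(t,320,175,140,90,5,'pics/tc.png')
crop(s,310,165,120,70,6,'pics/sj.png');crop(s,255,215,110,110,5,'pics/sc.png')
for n,im in (('top',t),('side',s)):
    hsv=cv2.cvtColor(np.ascontiguousarray(im),cv2.COLOR_RGB2HSV)
    m=((hsv[...,0]>4)&(hsv[...,0]<15)&(hsv[...,1]>190)&(hsv[...,2]>90)).astype(np.uint8)
    k,l,st,ce=cv2.connectedComponentsWithStats(m)
    for i in range(1,k):
        if st[i,4]>60: print(n,st[i],ce[i], onplane(n,[ce[i]],.07) if n=='top' else '')
E
```

```text
top [380 192  26  14 139] [392.18705036 195.69784173] [[ 0.48904293 -0.22057269  0.07      ]]
top [425 197  22  32 247] [437.30769231 213.39676113] [[ 0.44027007 -0.35466924  0.07      ]]
top [362 225  26  30 261] [374.2605364  241.38697318] [[ 0.3544321  -0.16974838  0.07      ]]
side [288 130  14  16 120] [294.65 138.3 ] 
side [ 265  223   35   48 1226] [281.06035889 244.24796085] 
side [ 312  233   46   88 2094] [335.10553964 284.37106017]
```

```bash
python3 - <<'E'
import cv2,numpy as np
a=cv2.imread('pics/tj.png');b=cv2.imread('pics/tc.png');print(a.shape,b.shape)
E
```

```text
(550, 500, 3) (450, 700, 3)
```

View pics/tj.png

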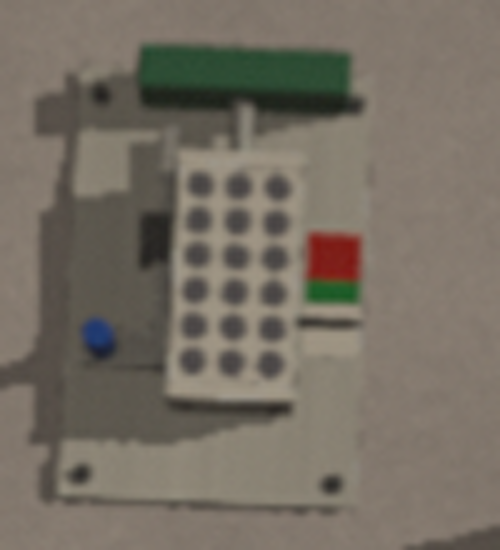

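View pics/tc.png

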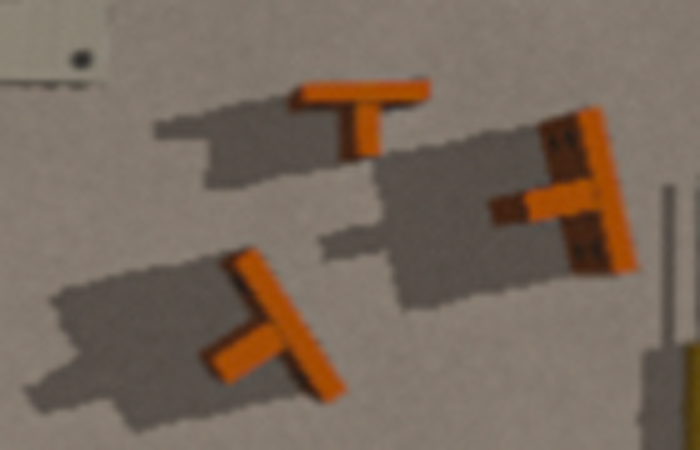

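View pics/sj.png

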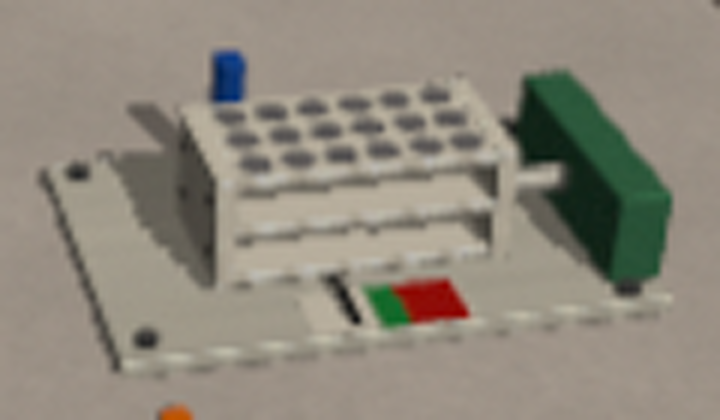

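View pics/sc.png

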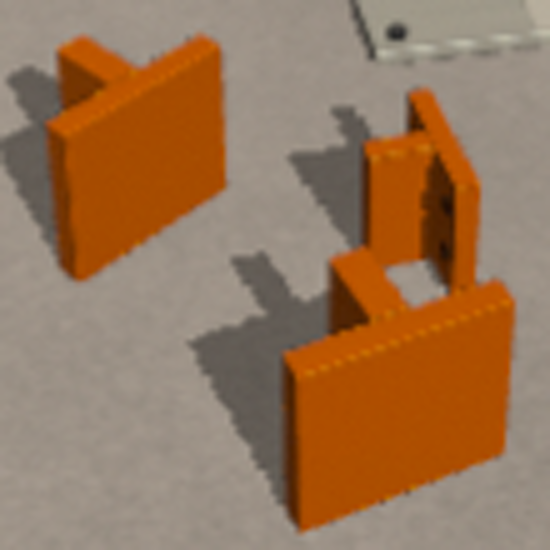

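The smallest cheek is the one at (392,197) in the top view, with its lug towards the robot. Next I'll fit the jig and cheek poses from corner points in both views.

```bash
cat > fit.py <<'E'
from h import *
def un(px,off,s): return (np.array(px,float)+.5)/s-.5+np.array(off)
def fit(obs,p0):
    # obs: list of (cam, uv, local xyz)
    def res(p):
        c,s=np.cos(p[2]),np.sin(p[2]); o=[]
        for n,uv,L in obs:
            P=[p[0]+c*L[0]-s*L[1],p[1]+s*L[0]+c*L[1],L[2]]
            o.append(proj(n,P)[0]-uv)
        return np.array(o).ravel()
    r=least_squares(res,p0,loss='soft_l1',f_scale=.7); return r.x,res(r.x).reshape(-1,2)
E
python3 - <<'E'
from fit import *
T=[((55,497),(-55,105,10)),((358,507),(-55,-80,10)),((180,150),(150,38,76)),((306,153),(150,-38,76)),((165,398),(0,38,76)),((292,403),(0,-38,76)),((332,291),(80,-60,11)),((97,331),(46,80,78))]
S=[((42,172),(-55,105,10)),((118,362),(-55,-80,10)),((180,105),(0,38,76)),((215,180),(0,-38,76)),((515,160),(150,-38,76)),((462,78),(150,38,76)),((387,306),(80,-60,11)),((228,56),(46,80,78))]
a=[('top',un(p,(270,90),5),np.array(L)/1e3) for p,L in T]; b=[('side',un(p,(310,165),6),np.array(L)/1e3) for p,L in S]
for o in (a,b,a+b):
    x,r=fit(o,[.55,0,0]);print(x.round(4),np.degrees(x[2]));print(r.round(1).tolist())
# cheek
T=[((303,85),None)]
T=[((430,80),(6,-38,70)),((430,98),(-6,-38,70)),((303,83),(6,38,70)),((297,105),(-6,38,70)),((356,158),(-38,7,70)),((381,156),(-38,-7,70))]
S=[((418,88),(6,38,70)),((477,186),(6,-38,70)),((458,187),(-6,-38,70)),((368,145),(-38,7,70)),((368,157),(-38,-7,70))]
S=[((428,88),(6,38,70)),((410,90),(-6,38,70)),((479,186),(6,-38,70)),((458,190),(-6,-38,70)),((363,145),(-38,7,70)),((372,158),(-38,-7,70))]
a=[('top',un(p,(320,175),5),np.array(L)/1e3) for p,L in T]; b=[('side',un(p,(255,215),5),np.array(L)/1e3) for p,L in S]
for o in (a,b,a+b):
    x,r=fit(o,[.5,-.22,0]);print(x.round(4),np.degrees(x[2]));print(r.round(1).tolist())
for pix in ((303,83),(430,80),(381,156)): print(onplane('top',[un(pix,(320,175),5)],.07).round(4))
E
```

```text
[ 0.5592  0.0061 -0.0153] -0.8777163969935056
[[0.3, 0.2], [-0.2, 0.6], [-0.7, -0.3], [-0.3, 0.1], [0.0, -0.0], [0.6, 0.0], [0.1, 0.3], [0.1, -2.8]]
[ 0.5584  0.0047 -0.0145] -0.8322219507423342
[[-0.2, -1.2], [0.0, 0.7], [-0.8, 0.2], [0.0, 0.8], [0.5, -1.4], [0.1, -0.2], [-0.6, 0.0], [2.4, -0.2]]
[ 0.5589  0.0059 -0.0153] -0.8784444868464862
[[0.4, 0.2], [-0.2, 0.7], [-0.6, -0.3], [-0.2, 0.2], [0.1, 0.0], [0.6, 0.1], [0.2, 0.4], [0.1, -2.7], [-0.1, -1.4], [0.1, 0.4], [-0.7, 0.0], [0.1, 0.5], [0.6, -1.6], [0.1, -0.3], [-0.6, -0.2], [2.5, -0.4]]
[ 0.4971 -0.2219  0.06  ] 3.4363971170019756
[[-0.2, -0.1], [0.0, 0.4], [-0.5, 0.2], [0.9, -0.2], [0.1, -0.2], [-0.1, -0.0]]
[ 0.4988 -0.2254  0.0448] 2.569360874617373
[[0.7, -0.1], [-0.4, 0.3], [0.7, -0.1], [-0.1, 0.0], [-0.2, -0.7], [-0.4, 0.4]]
[ 0.4981 -0.2234  0.0535] 3.0664480049486147
[[0.3, -0.3], [0.5, 0.1], [0.0, -0.2], [1.4, -0.6], [0.6, -0.6], [0.3, -0.3], [0.1, -0.5], [-1.0, -0.1], [0.3, -0.6], [-0.5, -0.5], [-0.7, -1.1], [-0.8, -0.1]]
[[ 0.5014 -0.1851  0.07  ]]
[[ 0.5051 -0.2601  0.07  ]]
[[ 0.4596 -0.2315  0.07  ]]
```

```bash
cat >> h.py <<'E'
JX,JY,JA=.5589,.0058,-.0153
def jig2w(x,y,z=0):
    c,s=np.cos(JA),np.sin(JA);return np.array([JX+(c*x-s*y)/1e3,JY+(s*x+c*y)/1e3,z/1e3])
def w2jig(p):
    c,s=np.cos(JA),np.sin(JA);d=(np.array(p)[:2]-[JX,JY])*1e3;return np.array([c*d[0]+s*d[1],-s*d[0]+c*d[1],p[2]*1e3])
def goto(P,az=None,st=None):
    """print deltas mm/rad in tool axes to move TCP to P with tool-x azimuth az(deg)"""
    st=st or sense(); Rm=R.from_rotvec(st['orientation']).as_matrix()
    d=Rm.T@(np.array(P)-st['ee_pos'])*1e3; a=np.arctan2(Rm[1,0],Rm[0,0])
    y=0 if az is None else -((np.radians(az)-a+np.pi)%(2*np.pi)-np.pi)
    print('t',round(st['time'],2),'ee',st['ee_pos'].round(4),'jig',w2jig(st['ee_pos']).round(1),'az',np.degrees(a).round(2),'tilt',Rm[:,2].round(4),'| delta',d.round(1),'yaw',round(y,4),'| F',st['contact_force'].round(2),'open',round(st['opening'],4),'q6',st['qpos'][5].round(2))
E
python3 - <<'E'
from fit import *
from h import *
for n,f in (('top','top0'),('side','side0')):
    im=cv2.imread(f'pics/{f}.png');hsv=cv2.cvtColor(im,cv2.COLOR_BGR2HSV)
    m=((abs(hsv[...,0].astype(int)-110)<12)&(hsv[...,1]>140)&(hsv[...,2]>60)).astype(np.uint8)
    k,l,st,ce=cv2.connectedComponentsWithStats(m)
    for i in range(1,k): print(n,st[i],ce[i])
p,e=tri(un((228,56),(310,165),6),un((97,331),(270,90),5));print(p,e,w2jig(p))
q=onplane('top',[un((97,331),(270,90),5)],.078)[0];print(q,w2jig(q))
k=jig2w(38,80,56);print(k)
goto(k+[0,0,.1],np.degrees(JA))
E
```

```text
top [151 106  11   6  25] [155.8 108.6]
top [287 154   5   6  20] [289.  156.5]
side [351 136   7   4  15] [353.8 137.4]
side [346 174   5   8  33] [347.57575758 177.45454545]
[0.59820388 0.08533174 0.07745315] 7.155094352563098e-05 [38.08249588 80.12375882 77.4531456 ]
[0.59806805 0.08529624 0.078     ] [37.94722459 80.08618013 78.        ]
[0.5981195  0.08520926 0.056     ]
t 0.1 ee [0.1763 0.4673 0.2475] jig [-389.6  455.6  247.5] az 69.33 tilt [-7.0e-04 -1.8e-03 -1.0e+00] | delta [-208.4  529.5   91.9] yaw 1.2253 | F [-0.05  0.39  0.06] open 0.0853 q6 1.57
```

{"method": "carry_out", "body": {"deltas": [[-20,50,2,0.15],[-42,106,4,0.3],[-63,159,6,0.45],[-83,212,8,0.6],[-104,265,10,0.75],[-125,318,12,0.9],[-146,371,14,1.05],[-167,424,16,1.2],[-188,477,17,1.2253],[-208.4,529.5,17.5,1.2253]], "fingers": 0, "force": 40}}

```text
time: 1.35
ee_pos: [0.5993, 0.0844, 0.2301]
orientation: [-3.141, 0.025, 0.002]
contact_force: [1.0, 1.1, 1.7]
opening: 0.0428
```

```bash
python3 - <<'E'
from h import *
goto(jig2w(38,80,55),np.degrees(JA))
E
```

```text
t 1.35 ee [0.5993 0.0844 0.2301] jig [ 39.1  79.2 230.1] az -0.9 tilt [-1.1e-03  1.0e-04 -1.0e+00] | delta [ -1.   -0.8 175.1] yaw -0.0003 | F [1.03 1.11 1.67] open 0.0428 q6 1.73
```

{"method": "carry_out", "body": {"deltas": [[-1,-0.8,50,0],[-1,-0.8,100,0],[-1,-0.8,130,0],[-1,-0.8,160,0],[-1,-0.8,175,0],[-1,-0.8,175,0]]}}

```text
time: 2.1
ee_pos: [0.5963, 0.0866, 0.0546]
orientation: [3.141, -0.024, -0.005]
contact_force: [-0.4, -0.4, -0.9]
opening: 0.0431
```

```bash
python3 - <<'E'
from h import *
goto(jig2w(38,80,55),np.degrees(JA))
s=snapshot('side');t=snapshot('top');crop(s,310,125,120,100,6,'pics/s1.png');crop(t,250,90,120,110,5,'pics/t1.png')
E
```

```text
t 2.1 ee [0.5963 0.0866 0.0546] jig [36.2 81.3 54.6] az -0.88 tilt [-3.e-03 -4.e-04 -1.e+00] | delta [ 1.8  1.4 -0.5] yaw -0.0 | F [-0.41 -0.42 -0.89] open 0.0431 q6 1.73
```

View pics/s1.png

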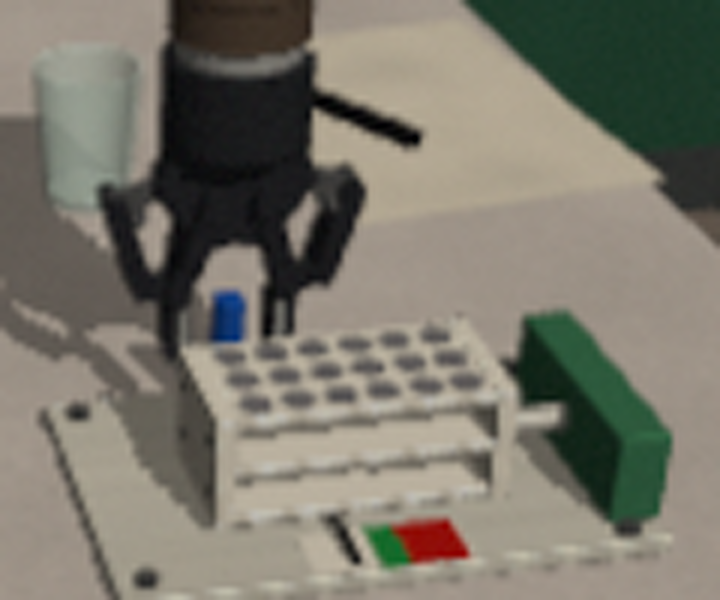

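The knob sits between the jaws, at about (228,315) in the crop. Closing now.

{"method": "carry_out", "body": {"deltas": [[0,0,0,0],[0,0,0,0],[0,0,0,0],[0,0,0,0],[0,0,0,0],[0,0,0,0]], "fingers": 1, "force": 40}}

```text
time: 2.95
ee_pos: [0.5981, 0.0869, 0.0574]
orientation: [-3.141, 0.024, -0.004]
contact_force: [-1.5, -0.3, 5.7]
opening: 0.0167
```

```bash
python3 - <<'E'
from h import *
goto(jig2w(-24,80,55),np.degrees(JA))
E
```

```text
t 2.95 ee [0.5981 0.0869 0.0574] jig [38.  81.7 57.4] az -0.87 tilt [ 2.3e-03  5.0e-04 -1.0e+00] | delta [-62.    1.7   2.2] yaw 0.0001 | F [-1.54 -0.35  5.66] open 0.0167 q6 1.73
```

{"method": "carry_out", "body": {"deltas": [[-6,0,-1,0],[-14,0,-1,0],[-22,0,-1,0],[-30,0,-1,0],[-38,0,-1,0],[-46,0,-1,0],[-54,0,-1,0],[-58,0,-1,0],[-62,0,-1,0],[-62,0,-1,0]]}}

```text
time: 4.2
ee_pos: [0.5362, 0.0879, 0.0574]
orientation: [-3.141, 0.024, -0.004]
contact_force: [5.6, 1.1, 0.3]
opening: 0.0169
```

```bash
python3 - <<'E'
from h import *
goto(jig2w(-24,80,55),np.degrees(JA))
E
```

```text
t 4.2 ee [0.5362 0.0879 0.0574] jig [-24.   81.7  57.4] az -0.87 tilt [ 2.8e-03  3.0e-04 -1.0e+00] | delta [-0.1  1.7  2.4] yaw 0.0001 | F [5.55 1.08 0.28] open 0.0169 q6 1.75
```

{"method": "carry_out", "body": {"deltas": [[-2,0,0,0],[-4,0,0,0],[-4,0,0,0],[-4,0,0,0]]}}

```text
time: 4.7
ee_pos: [0.5361, 0.0879, 0.0576]
orientation: [-3.141, 0.025, -0.015]
contact_force: [15.1, 0.4, -7.8]
opening: 0.0169
```

```bash
python3 - <<'E'
from h import *
goto(jig2w(-24,80,55),np.degrees(JA))
E
```

```text
t 4.7 ee [0.5361 0.0879 0.0576] jig [-24.   81.7  57.6] az -0.9 tilt [ 9.8e-03  2.0e-04 -1.0e+00] | delta [-0.   1.7  2.6] yaw -0.0005 | F [15.1   0.38 -7.78] open 0.0169 q6 1.75
```

{"method": "carry_out", "body": {"deltas": [[2,0,0,0],[2,0,0,0],[2,0,0,0],[3,0,0,0],[3,0,-20,0],[3,0,-60,0],[3,0,-110,0],[3,0,-110,0]], "fingers": 0}}

```text
time: 5.7
ee_pos: [0.5373, 0.0882, 0.1715]
orientation: [-3.14, 0.024, -0.015]
contact_force: [0.4, -0.4, -0.5]
opening: 0.0429
```

```bash
python3 - <<'E'
from h import *
a=.0535
c,s=np.cos(a),np.sin(a)
P=np.array([.4978-.024*c,-.2230-.024*s,.17]);print(P)
goto(P,90+np.degrees(a))
t=snapshot('top');s=snapshot('side');crop(t,250,90,150,130,5,'pics/t2.png');crop(s,290,125,130,100,6,'pics/s2.png')
E
```

```text
[ 0.47383434 -0.22428339  0.17      ]
t 5.7 ee [0.5373 0.0882 0.1715] jig [-22.9  82.1 171.5] az -0.87 tilt [ 0.0093  0.0015 -1.    ] | delta [-58.7 313.4   0.4] yaw -1.6396 | F [ 0.38 -0.37 -0.55] open 0.0429 q6 1.75
```

View pics/t2.png

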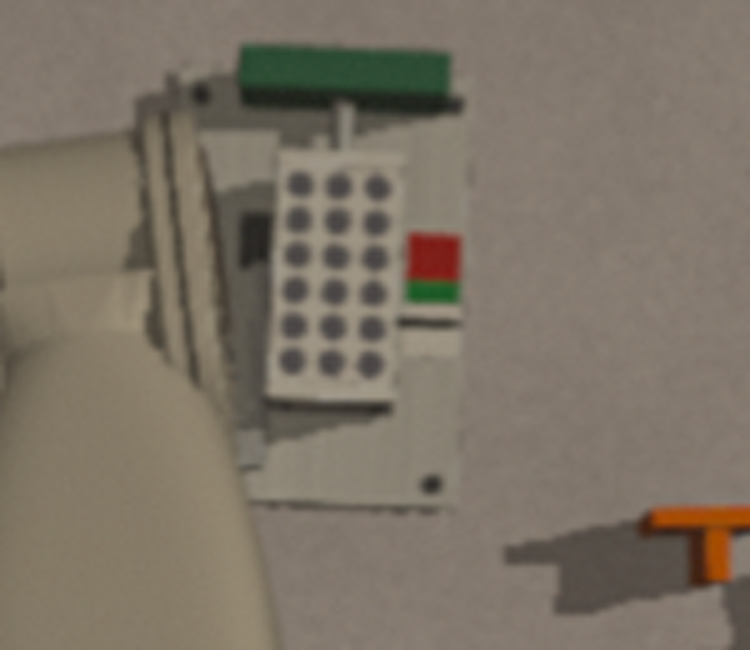

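View pics/s2.png

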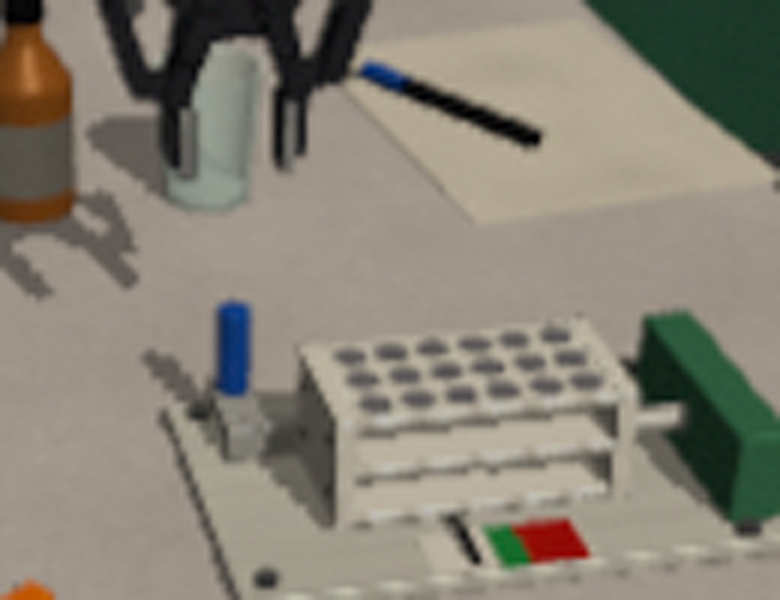

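The bar is out, with the knob at (233,350) and the bar end beside it at (240,440). Next, the cheek's lug.

{"method": "carry_out", "body": {"deltas": [[-6,31,0,-0.18],[-12,63,0,-0.36],[-18,94,0,-0.54],[-24,126,0,-0.72],[-30,157,0,-0.9],[-36,188,0,-1.08],[-42,220,0,-1.26],[-50,260,0,-1.44],[-58.7,313.4,0,-1.62],[-58.7,313.4,0,-1.64]]}}

```text
time: 7.05
ee_pos: [0.469, -0.2272, 0.1648]
orientation: [-2.163, -2.274, 0.002]
contact_force: [-0.9, -0.1, -0.8]
opening: 0.0425
```

```bash
python3 - <<'E'
from h import *
a=.0535
c,s=np.cos(a),np.sin(a)
P=np.array([.4978-.024*c,-.2230-.024*s,.035]);print(P)
goto(P,90+np.degrees(a))
E
```

```text
[ 0.47383434 -0.22428339  0.035     ]
t 7.05 ee [ 0.469  -0.2272  0.1648] jig [ -86.3 -234.4  164.8] az 92.85 tilt [-3.3e-03  9.0e-04 -1.0e+00] | delta [  2.6   5.4 129.8] yaw -0.0038 | F [-0.88 -0.07 -0.81] open 0.0425 q6 -0.5
```

{"method": "carry_out", "body": {"deltas": [[1,2,30,-0.004],[1,2,60,-0.004],[1,2,65,-0.004],[1,2,65,-0.004]]}}

```text
time: 7.55
ee_pos: [0.4725, -0.2229, 0.1014]
orientation: [-2.155, -2.284, 0.001]
contact_force: [0.3, -0.4, 0.6]
opening: 0.0426
```

```bash
python3 - <<'E'
from h import *
a=.0535
c,s=np.cos(a),np.sin(a)
P=np.array([.4978-.024*c,-.2230-.024*s,.035]);print(P)
goto(P,90+np.degrees(a))
s=snapshot('side');crop(s,275,160,110,110,5,'pics/s3.png')
E
```

```text
[ 0.47383434 -0.22428339  0.035     ]
t 7.55 ee [ 0.4725 -0.2229  0.1014] jig [ -82.9 -230.   101.4] az 93.34 tilt [-1.5e-03  8.0e-04 -1.0e+00] | delta [-1.5  1.3 66.4] yaw 0.0049 | F [ 0.29 -0.35  0.55] open 0.0426 q6 -0.5
```

View pics/s3.png

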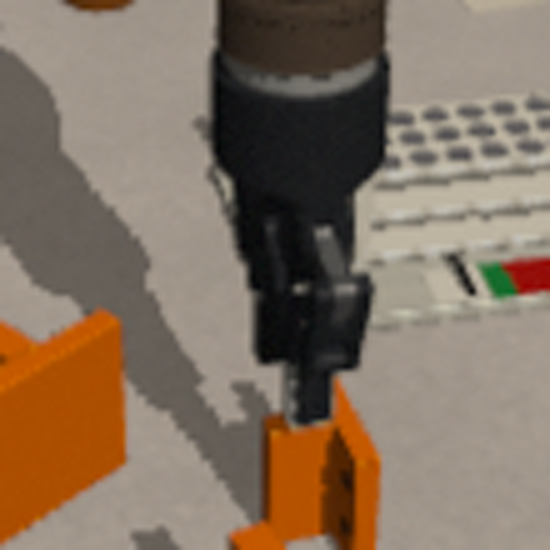

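The fingers straddle the lug, at about (300,420) in the crop. Descending and gripping.

{"method": "carry_out", "body": {"deltas": [[-1.5,1,25,0.005],[-1.5,1,50,0.005],[-1.5,1,66,0.005],[-1.5,1,66,0.005],[-1.5,1,66,0.005]]}}

```text
time: 8.22
ee_pos: [0.4747, -0.2255, 0.0368]
orientation: [2.161, 2.278, 0.001]
contact_force: [0.2, -0.5, 1.0]
opening: 0.0427
```

{"method": "carry_out", "body": {"deltas": [[0,0,0,0],[0,0,0,0],[0,0,0,0],[0,0,0,0],[0,0,0,0],[0,0,0,0]], "fingers": 1, "force": 60}}

```text
time: 8.98
ee_pos: [0.4746, -0.2254, 0.0368]
orientation: [2.161, 2.278, 0.001]
contact_force: [-1.1, -0.2, 5.6]
opening: 0.0132
```

```bash
python3 - <<'E'
from h import *
goto(jig2w(-70,0,100),90+np.degrees(JA))
E
```

```text
t 8.97 ee [ 0.4746 -0.2254  0.0368] jig [ -80.7 -232.5   36.8] az 93.03 tilt [ 1.8e-03 -8.0e-04 -1.0e+00] | delta [231.2  26.6 -63.3] yaw 0.0682 | F [-1.14 -0.24  5.64] open 0.0132 q6 -0.5
```

{"method": "carry_out", "body": {"deltas": [[0,0,-30,0],[0,0,-60,0],[0,0,-75,0],[0,0,-75,0]]}}

```text
time: 9.48
ee_pos: [0.4745, -0.2254, 0.1115]
orientation: [2.161, 2.278, 0.001]
contact_force: [-0.4, -0.2, -1.2]
opening: 0.0133
```

```bash
python3 - <<'E'
from h import *
goto(jig2w(-75,0,100),90+np.degrees(JA))
E
```

```text
t 9.47 ee [ 0.4745 -0.2254  0.1115] jig [ -80.9 -232.5  111.5] az 93.03 tilt [ 1.8e-03 -9.0e-04 -1.0e+00] | delta [231.6  21.7  11.3] yaw 0.0682 | F [-0.38 -0.17 -1.19] open 0.0133 q6 -0.5
```

{"method": "carry_out", "body": {"deltas": [[25,2,0,0.01],[60,6,0,0.02],[100,10,0,0.03],[140,13,0,0.04],[180,17,0,0.05],[215,20,0,0.06],[231,21.7,0,0.068],[231.5,21.7,0,0.068],[231.5,21.7,0,0.068]]}}

```text
time: 10.6
ee_pos: [0.4827, 0.0067, 0.1099]
orientation: [-2.238, -2.204, 0.002]
contact_force: [0.0, -0.6, -2.6]
opening: 0.0136
```

```bash
python3 - <<'E'
from h import *
goto(jig2w(-75,0,100),90+np.degrees(JA))
t=snapshot('top');s=snapshot('side');crop(t,270,120,120,110,5,'pics/t4.png');crop(s,275,145,120,100,6,'pics/s4.png')
E
```

```text
t 10.6 ee [0.4827 0.0067 0.1099] jig [-76.2  -0.3 109.9] az 89.12 tilt [-1.8e-03 -4.0e-04 -1.0e+00] | delta [0.3 1.2 9.9] yaw 0.0 | F [ 0.04 -0.63 -2.55] open 0.0136 q6 0.03
```

View pics/t4.png

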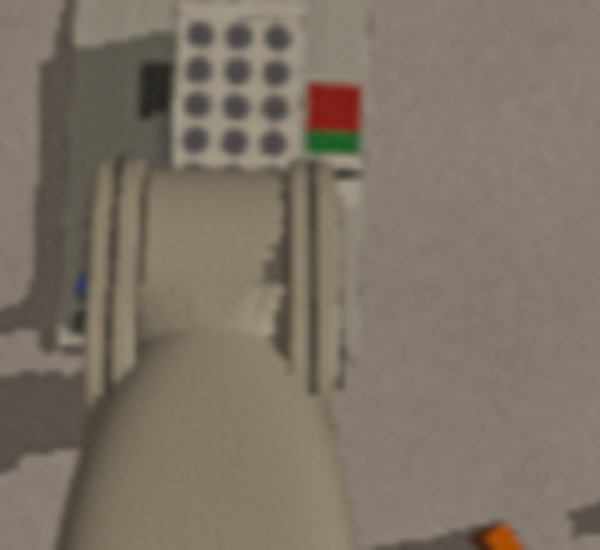

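View pics/s4.png

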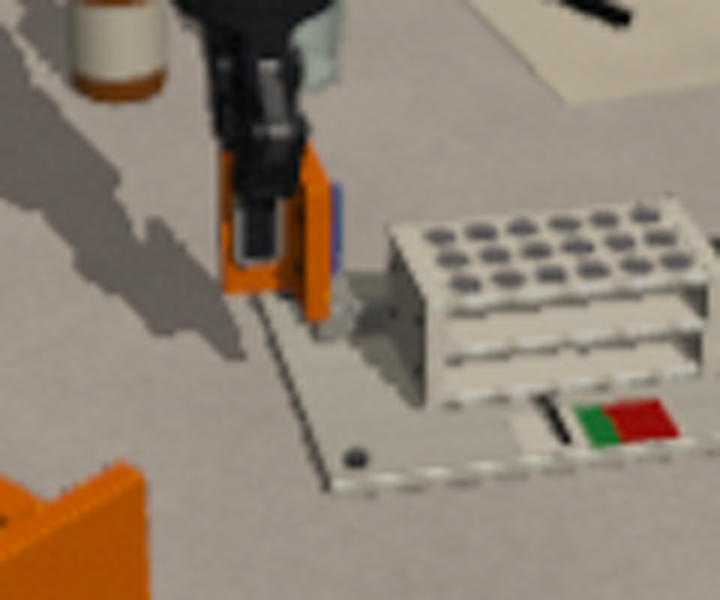

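```bash
python3 - <<'E'
from h import *
for off in (22,24,26):
  for y in (-38,-36):
    print(off,y,[((proj('side',jig2w(-76.2+off+dx,-.3+y,z))[0]-[275,145])*6).round(0).tolist() for dx,z in ((6,73),(-6,73),(6,143))])
print((((proj('side',jig2w(0,-38,76))[0]-[275,145])*6)),(proj('side',jig2w(0,-38,16))[0]-[275,145])*6)
E
```

```text
22 -38 [[322.0, 318.0], [297.0, 320.0], [324.0, 184.0]]
22 -36 [[321.0, 315.0], [296.0, 318.0], [323.0, 182.0]]
24 -38 [[326.0, 317.0], [301.0, 320.0], [328.0, 184.0]]
24 -36 [[325.0, 315.0], [300.0, 318.0], [327.0, 182.0]]
26 -38 [[330.0, 317.0], [305.0, 320.0], [333.0, 183.0]]
26 -36 [[330.0, 315.0], [304.0, 317.0], [332.0, 181.0]]
[422.86680284 300.88086799] [418.44734238 407.62827769]
```

{"method": "carry_out", "body": {"deltas": [[0.3,15,0,0],[0.3,30,0,0],[0.3,35,0,0],[0.3,35,15,0],[0.3,35,28,0],[0.3,35,34,0],[0.3,35,34,0],[0.3,35,34,0]]}}

```text
time: 11.7
ee_pos: [0.5185, 0.007, 0.0771]
orientation: [2.238, 2.205, 0.0]
contact_force: [0.6, 0.5, -0.8]
opening: 0.0138
```

```bash
python3 - <<'E'
from h import *
goto(jig2w(-40,-.2,48),90+np.degrees(JA))
s=snapshot('side');crop(s,290,145,120,100,6,'pics/s5.png')
st=sense();p=w2jig(st['ee_pos']);
for off in (24,26): print([((proj('side',jig2w(p[0]+off+dx,p[1]-38,z+p[2]-36.8))[0]-[290,145])*6).round(0).tolist() for dx,z in ((6,0),(-6,0),(6,70))])
E
```

```text
t 11.7 ee [0.5185 0.007  0.0771] jig [-40.4   0.6  77.1] az 89.14 tilt [ 4.e-04 -0.e+00 -1.e+00] | delta [-0.8  0.4 29.1] yaw 0.0003 | F [ 0.61  0.55 -0.83] open 0.0138 q6 0.03
[[309.0, 367.0], [284.0, 369.0], [314.0, 238.0]]
[[313.0, 366.0], [289.0, 369.0], [318.0, 238.0]]
```

View pics/s5.png

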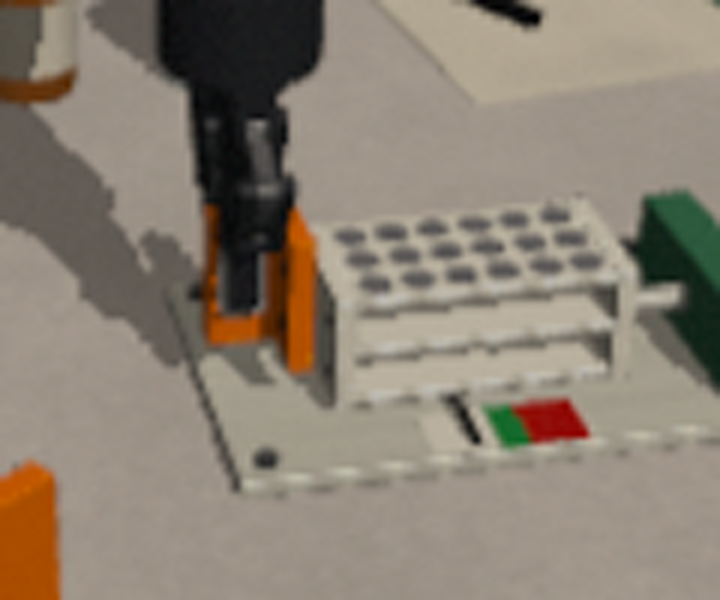

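The cheek's bottom near corner is at about (312,369), as predicted. Lowering onto the plate.

{"method": "carry_out", "body": {"deltas": [[-0.9,0,10,0],[-0.9,0,20,0],[-0.9,0,26,0],[-0.9,0,29,0],[-0.9,0,29,0],[-0.9,0,29,0]]}}

```text
time: 12.5
ee_pos: [0.5186, 0.0061, 0.048]
orientation: [2.238, 2.204, 0.001]
contact_force: [0.6, 0.3, -1.2]
opening: 0.0135
```

```bash
python3 - <<'E'
from h import *
goto(jig2w(-40,-.2,46.8),90+np.degrees(JA))
E
```

```text
t 12.5 ee [0.5186 0.0061 0.048 ] jig [-40.3  -0.4  48. ] az 89.13 tilt [ 5.e-04 -0.e+00 -1.e+00] | delta [0.2 0.3 1.2] yaw 0.0002 | F [ 0.58  0.27 -1.22] open 0.0135 q6 0.03
```

{"method": "carry_out", "body": {"deltas": [[0.3,0,1,0],[0.3,0,1.5,0],[0.3,0,1.5,0]]}}

```text
time: 12.88
ee_pos: [0.5185, 0.0064, 0.0468]
orientation: [2.238, 2.204, 0.001]
contact_force: [-1.2, 0.4, 3.5]
opening: 0.0134
```

```bash
python3 - <<'E'
from h import *
goto(jig2w(-40,-.2,46.8),90+np.degrees(JA))
E
```

```text
t 12.88 ee [0.5185 0.0064 0.0468] jig [-40.4   0.   46.8] az 89.14 tilt [ 7.e-04  1.e-04 -1.e+00] | delta [-0.2  0.4  0. ] yaw 0.0002 | F [-1.15  0.4   3.47] open 0.0134 q6 0.03
```

{"method": "carry_out", "body": {"deltas": [[0,2,0,0],[0,4,0,0],[0,6,0,0],[0,8,0,0],[0,10,0,0],[0,12,0,0],[0,14,0,0],[0,14,0,0]]}}

```text
time: 13.88
ee_pos: [0.529, 0.0062, 0.047]
orientation: [-2.235, -2.202, 0.007]
contact_force: [-10.3, 0.7, 13.9]
opening: 0.0133
```

```bash
python3 - <<'E'
from h import *
goto(jig2w(-10,0,46.8),90+np.degrees(JA))
s=snapshot('side');crop(s,290,145,120,100,6,'pics/s6.png')
E
```

```text
t 13.88 ee [0.529  0.0062 0.047 ] jig [-29.9  -0.   47. ] az 89.14 tilt [-6.1e-03  1.0e-04 -1.0e+00] | delta [ 0.  19.9  0.1] yaw 0.0003 | F [-10.3    0.67  13.89] open 0.0133 q6 0.03
```

View pics/s6.png

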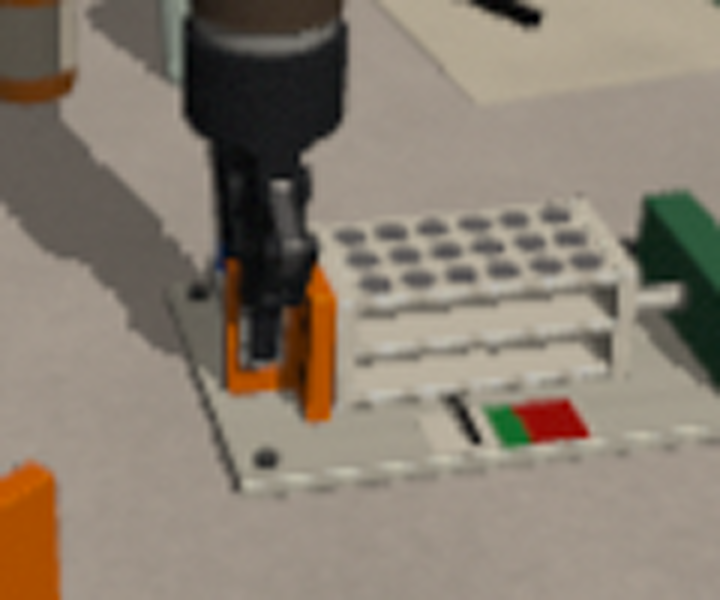

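The cheek has met the rack and the pointer hasn't moved yet. The downward load has grown to 14 N, so I'll relieve it before pushing on.

{"method": "carry_out", "body": {"deltas": [[0,0,-0.7,0],[0,0,-1.4,0],[0,0,-1.4,0]]}}

```text
time: 14.3
ee_pos: [0.5322, 0.0061, 0.0473]
orientation: [-2.238, -2.204, 0.001]
contact_force: [-0.6, 0.0, -1.0]
opening: 0.0135
```

```bash
python3 - <<'E'
from h import *
goto(jig2w(-10,0,46.8),90+np.degrees(JA))
E
```

```text
t 14.3 ee [0.5322 0.0061 0.0473] jig [-26.7  -0.1  47.3] az 89.13 tilt [-6.e-04 -0.e+00 -1.e+00] | delta [ 0.1 16.7  0.5] yaw 0.0001 | F [-0.63  0.05 -0.96] open 0.0135 q6 0.03
```

{"method": "carry_out", "body": {"deltas": [[0,2,0,0],[0,4,0,0],[0,6,0,0],[0,8,0,0],[0,8,0,0],[0,8,0,0]]}}

```text
time: 15.05
ee_pos: [0.5398, 0.0061, 0.0473]
orientation: [-2.238, -2.204, 0.001]
contact_force: [-3.2, 0.3, -1.9]
opening: 0.0133
```

```bash
python3 - <<'E'
from h import *
goto(jig2w(-10,0,46.8),90+np.degrees(JA))
s=snapshot('side');crop(s,290,145,120,100,6,'pics/s7.png')
E
```

```text
t 15.05 ee [0.5398 0.0061 0.0473] jig [-19.1  -0.   47.3] az 89.13 tilt [-1.2e-03  1.0e-04 -1.0e+00] | delta [0.  9.1 0.5] yaw 0.0002 | F [-3.16  0.32 -1.92] open 0.0133 q6 0.03
```

View pics/s7.png

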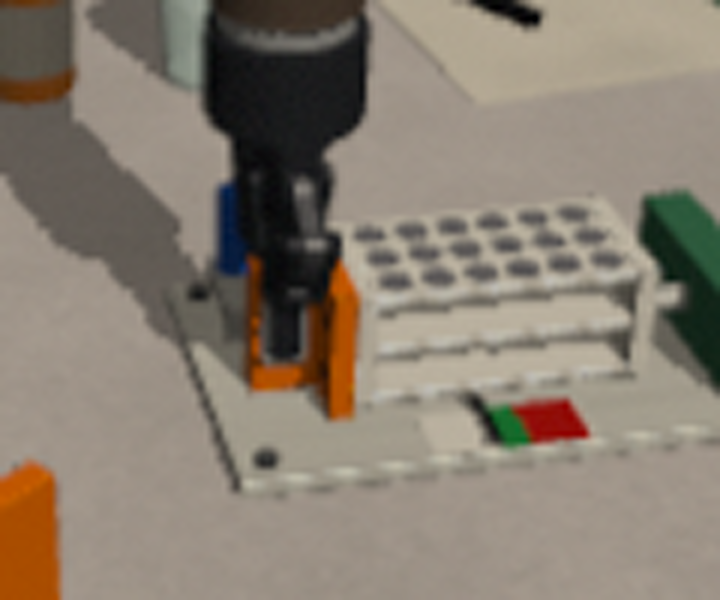

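The pointer is now at the near edge of the green, about (488,420). Fx of 3.2 N gives about 8 mm of travel, so 12 mm remain.

{"method": "carry_out", "body": {"deltas": [[0,2,0,0],[0,4,0,0],[0,6,0,0],[0,8,0,0],[0,10,0,0],[0,12,0,0],[0,12,0,0],[0,12,0,0]]}}

```text
time: 16.1
ee_pos: [0.5506, 0.0059, 0.0473]
orientation: [-2.236, -2.203, 0.004]
contact_force: [-8.1, 1.4, 0.5]
opening: 0.0136
```

```bash
python3 - <<'E'
from h import *
goto(jig2w(-7,0,46.8),90+np.degrees(JA))
s=snapshot('side');crop(s,290,145,120,100,6,'pics/s8.png')
E
```

```text
t 16.1 ee [0.5506 0.0059 0.0473] jig [-8.3 -0.  47.3] az 89.13 tilt [-3.6e-03  1.0e-04 -1.0e+00] | delta [0.  1.3 0.5] yaw 0.0002 | F [-8.11  1.44  0.48] open 0.0136 q6 0.03
```

View pics/s8.png

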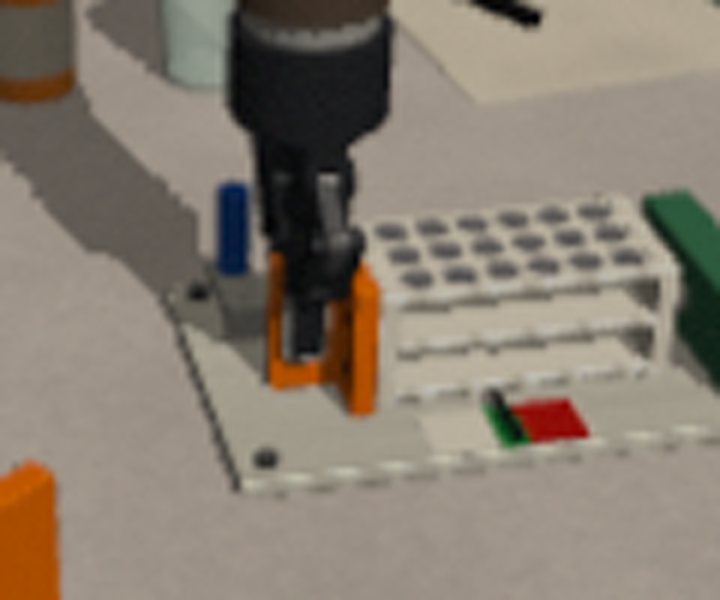

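The pointer stands inside the green band, at about (505,415), and the knob is still at column 233. A slight lowering will make sure the cheek stands on the plate.

{"method": "carry_out", "body": {"deltas": [[0,0,0.4,0],[0,0,0.6,0],[0,0,0.6,0],[0,0,0.6,0]]}}

```text
time: 16.65
ee_pos: [0.551, 0.0059, 0.0473]
orientation: [-2.237, -2.203, 0.003]
contact_force: [-7.9, 0.4, 1.6]
opening: 0.0136
```

```bash
python3 - <<'E'
from h import *
goto(jig2w(-7,0,46.8),90+np.degrees(JA))
t=snapshot('top');s=snapshot('side');crop(s,320,180,70,50,10,'pics/s9.png');crop(t,265,95,120,110,5,'pics/t9.png');cv2.imwrite('pics/s9f.png',s[:,:,::-1])
E
```

```text
t 16.65 ee [0.551  0.0059 0.0473] jig [-7.9 -0.  47.3] az 89.13 tilt [-2.5e-03  1.0e-04 -1.0e+00] | delta [0.  0.9 0.5] yaw 0.0001 | F [-7.89  0.38  1.64] open 0.0136 q6 0.03
```

View pics/s9.png

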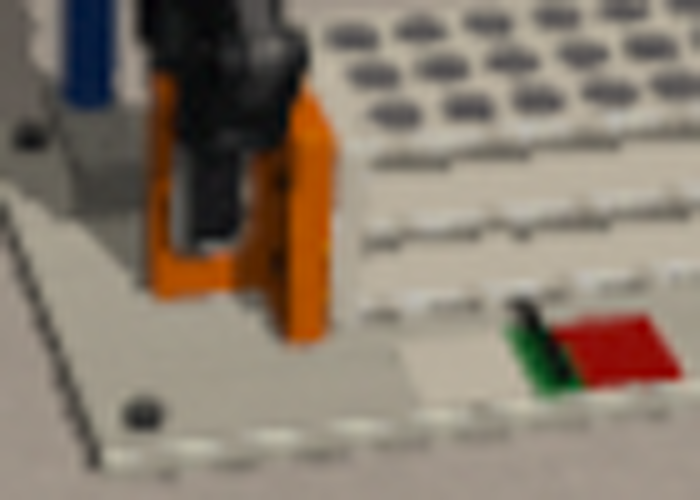

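View pics/t9.png

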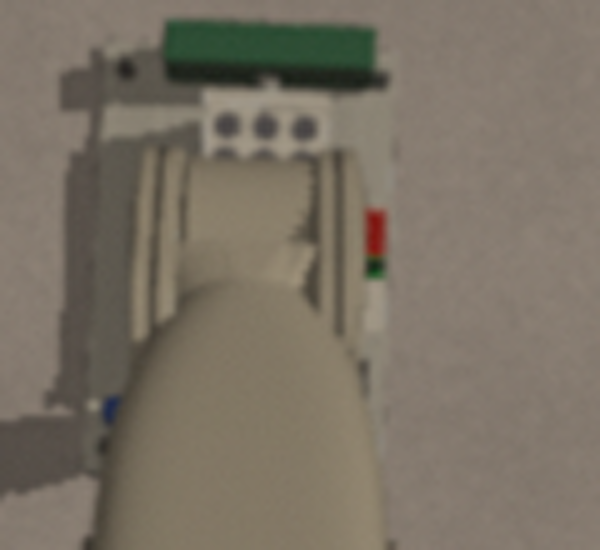

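View pics/s9f.png

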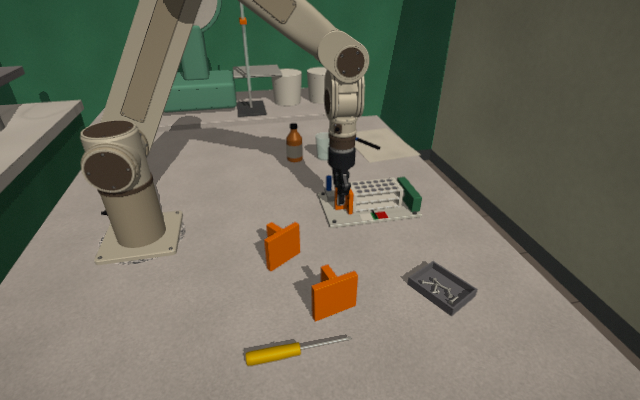

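{"method": "carry_out", "body": {"deltas": [[0,0,0.5,0],[0,0,0.8,0],[0,0,0.8,0],[0,0,0.8,0]]}}

```text
time: 17.25
ee_pos: [0.5512, 0.0058, 0.0469]
orientation: [-2.237, -2.204, 0.002]
contact_force: [-8.6, 0.8, 3.3]
opening: 0.0133
```

```bash
python3 - <<'E'
from h import *
goto(jig2w(-7,0,46.8),90+np.degrees(JA))
E
```

```text
t 17.25 ee [0.5512 0.0058 0.0469] jig [-7.7 -0.1 46.9] az 89.13 tilt [-1.9e-03 -1.0e-04 -1.0e+00] | delta [0.1 0.7 0.1] yaw 0.0001 | F [-8.64  0.83  3.32] open 0.0133 q6 0.03
```

{"method": "carry_out", "body": {"deltas": [[0,0,0,0],[0,0,0,0],[0,0,0,0],[0,0,0,0],[0,0,0,0],[0,0,0,0],[0,0,0,0],[0,0,0,0]]}}

```text
time: 18.25
ee_pos: [0.5512, 0.0058, 0.0469]
orientation: [-2.237, -2.204, 0.002]
contact_force: [-9.6, 0.6, 3.3]
opening: 0.0132
```

```bash
python3 - <<'E'
from h import *
goto(jig2w(-7,0,46.8),90+np.degrees(JA))
s=snapshot('side');crop(s,320,180,70,50,10,'pics/s10.png')
E
```

```text
t 18.25 ee [0.5512 0.0058 0.0469] jig [-7.7 -0.1 46.9] az 89.13 tilt [-1.8e-03 -1.0e-04 -1.0e+00] | delta [0.1 0.7 0.1] yaw 0.0 | F [-9.58  0.62  3.33] open 0.0132 q6 0.03
```

View pics/s10.png

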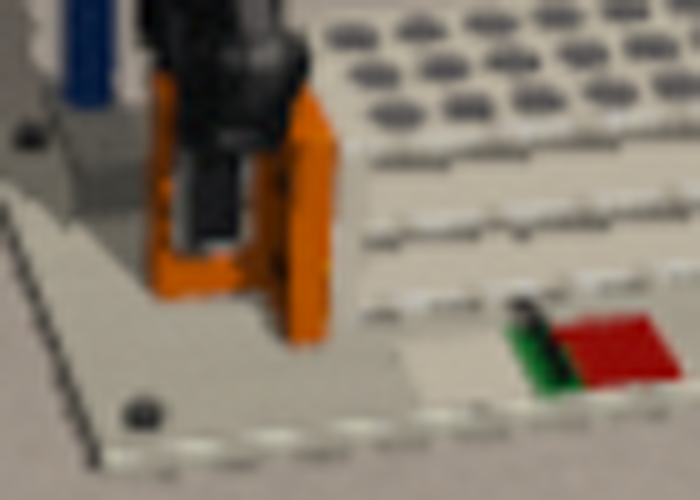

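The hold is steady: the pointer at about (545,340) is over the green, the cheek is flush with the rack and the knob hasn't moved. Handing in.

```bash
python3 -c "
from workcell import *
print(sign_off())"
```

```text
the job is handed in; nothing more can be done
None
```

The job is done and handed in at about 18.3 s. The arm is still holding the cheek against the rack, with the gauge pointer in the green band.

- **Bar:** I pulled it by the blue knob from about 8 mm out to its stop. At the stop the force rose to 15 N with no further movement. The knob stood at jig x −24 mm, where it should be fully out, and was still there in the last pictures.
- **Cheek:** I took the smallest of the three orange pieces by its lug and stood it on the jig plate beside the bar. It is flat against the rack with its lug outwards, within about 0.1 mm of the rack's centre line by the arm's own reading. I could confirm that only from the side, because the arm blocked the top view.
- **Push:** The carriage is in by about 20 mm, in the middle of the green band in the top view. Over a one-second hold the position did not change. The push read 8 to 9.6 N, slightly above the spring's 8 N, probably from friction on the plate and sensor noise.
- **Snag:** On the first push the cheek stuck on the plate, with 14 N down and 10 N forward. I eased the downward load and pushed on, then set the cheek lightly back on the plate at the end, with about 3 N down.
- **Bystanders:** The bottle, beaker, screw tray and screwdriver look undisturbed in the last full side picture.

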